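# Find the terminal cover that rocks and press it home

### The arm

A 7-joint arm with a two-finger parallel gripper is mounted at the origin on the work surface. World frame = base frame: x ahead of the robot, y to its left, z up, the work surface at z = 0. Lengths are in m, angles in rad, forces in N, time in s.
With the tool pointing down it reaches from about 0.4 to 0.875 m from the base axis. Payload 19.3 kg.
Tool frame: the origin (TCP) lies at the very end of the fingers, on their centre line; the grasp point (between the pads) lies 19 mm behind it; z points along the fingers, y is the direction in which the jaws open and shut (so a half turn about z gives the same grasp; the last joint's range is limited). The gripper opens to 85 mm and grips with 20 to 120 N. Pads are 22 mm wide; open, the fingers measure 114 mm over their backs; the gripper's body (76 mm by 85 mm) begins 54 mm behind the grasp point. The pads swing forward as they close: fully open they stand 13 mm farther back than shut.
Start: joints at [-1.254, 0.521, -0.036, 1.599, 0.021, 1.021, -0.113], TCP at [0.236, 0.579, 0.231] pointing down, gripper open.
Joint ranges: [-2.91, 2.91], [-0.3, 2.13], [-1.5, 1.42], [0.17, 2.43], [-1.26, 4.41], [0.16, 1.93], [-2.52, 2.52]. Speed limits (rad/s): [1.89, 1.89, 2.39, 2.39, 3.01, 3.01, 3.01].

### API

Orientations are given as [roll, pitch, yaw] about the fixed x, y, z axes, in that order (R = Rz(yaw) Ry(pitch) Rx(roll)).
In Python, from workcell import telemetry, imaging, ticket gives the robot as it stands.
- The arm moves only by the tool carry_out, never from a script. Its argument "series" is a list of rows, each a list of 7 numbers: the shift along the tool's x, y, z in m, then the turn, a rotation vector about the tool's x, y, z in rad, then the closure in counts, from 0 (fully open) to 255 (shut). In form: [[tx, ty, tz, ax, ay, az, jaw], ...]. A call has 1 to 10 rows; each row is the pose to reach, as a shift and turn from the pose commanded when the call began, along the tool's axes at that moment; what a row does not reach only later rows make up. A row lasts 1/8 s, in which the tool goes at most 62.5 mm and 10.7 degrees, less where a joint would pass 70% of its speed; a pose out of reach is approached as far as the arm can. A call with a gripper value outside its range is refused whole. The fingers move at their own pace and stop on an object; "force" is the grip in N (left out, the last holds). Time passes only in rows, so rows that repeat a pose let the fingers close. It gives the time, the measured TCP pose, the force and the opening at its end, in the units of the state.
- telemetry.observe(): the state, without advancing time (a new reading comes with each control period).
- imaging.grab_frame(name): name is "scene" or "top" or "wrist"; returns (picture, depth): 400x640x3 uint8, blue, green, red; 400x640 float32, m along the optical axis (not along the pixel's ray), 0 where there is no reading.
- imaging.camera_info(name): a dict with "mtx" (3x3 intrinsics, pixels), "dist_coeffs" ([k1, k2, p1, p2, k3] as OpenCV has them; the pictures are not rectified), "extrinsics" (4x4, takes a point from camera to world coordinates); the wrist camera has in their place "hand_eye" (4x4, takes a point from camera to tool coordinates, whose origin is the TCP and whose axes are the flange's). Camera axes: x right, y down, z forward; pixel columns grow to the right and rows downward; lengths in m; the calibration is good to about 2 mm. A picture is of the moment at which its call begins: read the wrist's pose just before it. camera_info takes no time and is no camera call.
- ticket.job_done(): hands the job in, once; it reports no verdict.
The state is a dict: "clock": time; "qpos": joint angles; "qd": joint speeds; "joint_efforts": joint torques, N m; "position": TCP position; "tool_rot": TCP orientation; "force": force on the tool from outside, world axes, zero at the start; "moment": the same for the moment, N m; "grip_width": finger opening in m.
Only numpy, scipy, OpenCV 4.12 (cv2) and the standard library are available. Lean on these libraries where they do the work, as an engineer would, in place of code of your own. Each camera call takes 0.05 s, during which the arm holds its last target.

### The job

One of the four grey covers on the terminal box is not clipped home. Press on the ends of the covers with a fingertip until you find the one that rocks, then press that one down on its middle until it is fully home and level. Do not lift or pull off any cover, and leave the screwdriver, the star knob and the piece of profile where they lie.

Things in the scene. Friction and masses are not known exactly. Their poses are not given: they have to be found in the camera images.
- cover_a: one of four identical push-on covers in a row on the terminal box: plain grey plastic cap, 84 mm along its own x, 50 mm along its own y, about 50 g. Origin: centre of its flat top face, z up. Top plate 3 mm thick; a 2 mm skirt hangs 9 mm below it round a fixed block (78 x 44 mm, 1 mm play).
- cover_b: a cover exactly like cover_a. The four stand 72 mm apart, in any order, all level at the start, tops 67 to 75 mm above the table. Their blocks differ in height, so a cover's height does not tell whether it is home. One that is home sits firmly on its block and does not give. Which one rocks is not known beforehand.
- cover_c: a cover exactly like cover_a.
- cover_d: a cover exactly like cover_a.
- terminal_box: fixed aluminium box, 130 mm (own x) x 310 mm (own y) x 50 mm high, origin at the centre of its underside; carries the covers in a row along its y, axes parallel. The cover not home balances on a 10 mm wide stud under its middle: 1 to 5 N about 27 mm from the middle, either end, tips it 0.12 rad; let go, it falls level. Over 12 N on its middle (20 N is plenty) sinks the stud 4 mm for good, and it is home.
- screwdriver: bystander: a loose 170 mm screwdriver lying on the table past the -y end of the box, up to 35 mm high; origin near its middle. Not part of the job.
- star_knob: bystander: a loose black star knob, 42 mm across, 30 mm high, standing on the table past the +y end of the box; origin at the centre of its underside. Not part of the job.
- profile_offcut: bystander: a loose block of aluminium profile, 60 x 30 x 30 mm, on the table past the +y end of the box; origin at the centre of its underside. Not part of the job.
Mind the look-alikes: they are no part of the job. Leave any blue or orange look-alike of the cover_c alone.

How it is judged:
On the way:
1. a cover has rocked under the finger: it is tilted by more than 0.05 rad while a finger presses it (((angle between cover_a's own z axis and vertical above 0.05 rad and contact force between the fingers and cover_a above 0.2 N) or (angle between cover_b's own z axis and vertical above 0.05 rad and contact force between the fingers and cover_b above 0.2 N) or (angle between cover_c's own z axis and vertical above 0.05 rad and contact force between the fingers and cover_c above 0.2 N) or (angle between cover_d's own z axis and vertical above 0.05 rad and contact force between the fingers and cover_d above 0.2 N))), for 0.05 s.
At the end, for the whole second after the job is handed in: The loose cover has gone down onto its block (moved by 3 to 7 mm from its start; its full travel is 4 mm), all four covers lie level within 0.03 rad, at rest, and none is more than 7 mm from its start ((distance of cover_a from where it was at the start of the episode between 0.003 and 0.007 m or distance of cover_b from where it was at the start of the episode between 0.003 and 0.007 m or distance of cover_c from where it was at the start of the episode between 0.003 and 0.007 m or distance of cover_d from where it was at the start of the episode between 0.003 and 0.007 m) and angle between each of cover_a, cover_b, cover_c, cover_d's own z axis and vertical below 0.03 rad and distance of each of cover_a, cover_b, cover_c, cover_d from where it was at the start of the episode below 0.007 m and linear speed of each of cover_a, cover_b, cover_c, cover_d below 0.02 m/s); the robot touches nothing.
It fails at once if a cover is lifted or pulled off its block (more than 12 mm from its start) (distance of any of cover_a, cover_b, cover_c, cover_d from where it was at the start of the episode above 0.012 m).
It fails at once if a bystander is moved by more than 20 mm (distance of any of screwdriver, star_knob, profile_offcut from where it was at the start of the episode above 0.02 m).
It also fails if it takes over 51 s, if anything falls off the work surface, if the arm or the gripper's body presses on something with over 40 N, if the wrist force passes 120 N, or if a joint passes its speed limit or range.

## Working session

There is one attempt and no reset: what is moved stays moved. The work goes in short steps, Python scripts to look and compute and a tool call to move; the robot and the scene stay as the last step left them, time stands still between calls to the robot, and variables do not carry over. Pictures are saved under pics/ and viewed, and the job is handed in when it is done.

Besides the shell and the picture viewer there is one more tool, called by a JSON object that holds its "fn" and its "kwargs", one argument or row to a line. carry_out: Moves the arm, as the interface text tells. Its arguments: {"type":"object","properties":{"series":{"type":"array"},"force":{"type":"number"}},"required":["series"]}

```bash
mkdir -p pics
python3 - <<'E'
from workcell import telemetry, imaging
import cv2, numpy as np
print(telemetry.observe())
for n in ["scene","top"]:
    im,d=imaging.grab_frame(n); cv2.imwrite(f"pics/{n}0.png",im); np.savez(f"pics/{n}0.npz",im=im,d=d)
    print(n,imaging.camera_info(n), d.min(),d.max())
print(imaging.camera_info("wrist"))
E
```

```text
{'clock': 0.0, 'qpos': array([-1.25418073,  0.52196821, -0.0363129 ,  1.59999887,  0.02116441,
        1.02110733, -0.11277733]), 'qd': array([ 4.67335820e-05, -1.56667501e-03,  1.23651115e-03, -1.23641518e-03,
       -3.23576334e-04,  2.68217158e-04,  1.81795972e-04]), 'joint_efforts': array([-3.24396433e-04, -9.27113700e+01,  1.97993405e+00, -3.69946718e+01,
        1.78400218e-02,  8.14510568e-03, -1.66910104e-05]), 'position': array([0.23568229, 0.57849835, 0.2307577 ]), 'tool_rot': array([-3.14049581e+00,  5.57433719e-05,  2.75475843e+00]), 'force': array([-0.1916311 , -0.63597335,  0.08352445]), 'moment': array([-0.0401844 , -0.02369764,  0.02109821]), 'grip_width': 0.08586792556934755}
scene {'mtx': array([[506.26880609,   0.        , 321.07591865],
       [  0.        , 506.26880609, 190.66920432],
       [  0.        ,   0.        ,   1.        ]]), 'dist_coeffs': array([-0.00428645,  0.        ,  0.        ,  0.        ,  0.        ]), 'extrinsics': array([[-0.84454384,  0.35552361, -0.4004356 ,  0.99733321],
       [ 0.53520326,  0.58473405, -0.60962575,  0.69233959],
    
[... 564 characters left out ...]
9929377,  1.19477031],
       [ 0.        ,  0.        ,  0.        ,  1.        ]])} 0.0 1.8776215
{'mtx': array([[280.86642418,   0.        , 319.57351759],
       [  0.        , 280.86642418, 202.20913565],
       [  0.        ,   0.        ,   1.        ]]), 'dist_coeffs': array([0.00010879, 0.        , 0.        , 0.        , 0.        ]), 'hand_eye': array([[ 1.60869507e-05, -9.60931569e-01, -2.76786053e-01,
         7.08915763e-02],
       [ 9.99999600e-01, -2.32122615e-04,  8.63991843e-04,
        -1.50894336e-04],
       [-8.94485340e-04, -2.76785957e-01,  9.60931181e-01,
        -1.42410330e-01],
       [ 0.00000000e+00,  0.00000000e+00,  0.00000000e+00,
         1.00000000e+00]])}
```

View pics/scene0.png

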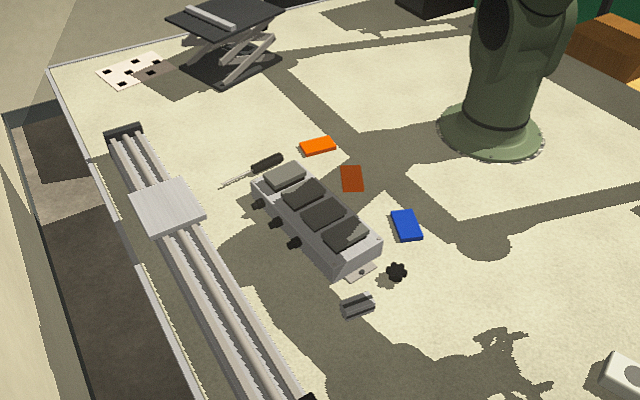

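View pics/top0.png

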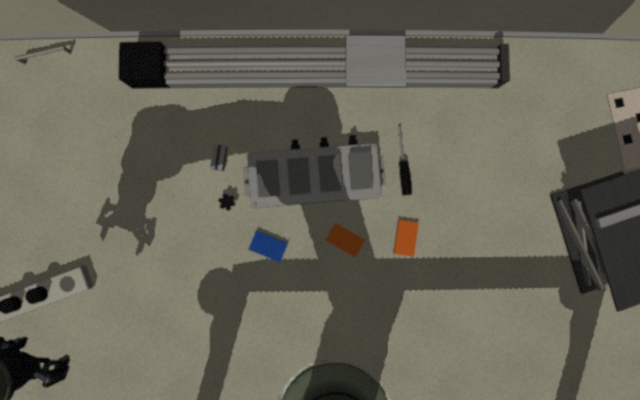

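The top view shows the box with four grey covers at about (268,178), (300,176), (329,174) and (361,168). The look-alikes lie on the table: blue (268,245), orange (345,240) and (405,238). The knob is at (227,201), the profile at (219,157) and the screwdriver at (404,165). I choose the four on the box and measure them next.

```bash
cat > h.py <<'E'
import numpy as np, cv2
from workcell import imaging
def cloud(n,d,ext=None):
    c=imaging.camera_info(n); E=c["extrinsics"] if ext is None else ext
    h,w=d.shape; u,v=np.meshgrid(np.arange(w),np.arange(h))
    p=cv2.undistortPoints(np.stack([u,v],-1).reshape(-1,1,2).astype(np.float64),c["mtx"],c["dist_coeffs"]).reshape(h,w,2)
    P=np.concatenate([p*d[...,None],d[...,None]],-1)
    return P@E[:3,:3].T+E[:3,3]
E
python3 - <<'E'
from h import *
for n in ["top","scene"]:
    z=np.load(f"pics/{n}0.npz"); d=z["d"]; W=cloud(n,d)
    m=((W[...,2]>0.058)&(W[...,2]<0.085)&(d>0)&(W[...,0]>0.4)&(W[...,0]<0.8)&(abs(W[...,1])<0.35)).astype(np.uint8)
    k,l,s,c=cv2.connectedComponentsWithStats(cv2.erode(m,np.ones((2,2))))
    for i in range(1,k):
        if s[i,4]<60: continue
        q=W[l==i]; r=cv2.minAreaRect((q[:,:2]*1000).astype(np.float32))
        print(n,c[i].round(),s[i,4],"z",np.median(q[:,2]).round(4),q[:,2].std().round(4),"rect",np.round(r[0],1),np.round(r[1],1),round(r[2],1))
    t=(W[...,2]>0.04)&(W[...,2]<0.056)&(d>0)&(W[...,0]>0.5)&(W[...,0]<0.75)&(abs(W[...,1])<0.35)
    q=W[t]; r=cv2.minAreaRect((q[:,:2]*1000).astype(np.float32)); print("box",r,np.median(q[:,2]))
    g=W[(abs(W[...,0]-.45)<.03)&(abs(W[...,1])<.2)&(d>0)]; print("table z",np.median(g[:,2]))
im=np.load("pics/top0.npz")["im"][120:230,190:430]
cv2.imwrite("pics/crop.png",cv2.convertScaleAbs(cv2.resize(im,None,fx=3.3,fy=3.3,interpolation=cv2.INTER_CUBIC),alpha=1.7))
E
```

```text
top [360. 171.] 712 z 0.0744 0.0022 rect [601.5 -62.2] [79.4 48.8] 4.5
top [329. 173.] 706 z 0.074 0.0021 rect [597.2   9.7] [81.6 47.6] 4.4
top [299. 175.] 696 z 0.0702 0.0022 rect [591.7  79.1] [81.7 47.3] 4.1
top [269. 178.] 705 z 0.0731 0.0022 rect [585.  150.7] [79.8 48.2] 4.8
box ((597.9761962890625, 45.862449645996094), (135.05789184570312, 308.37237548828125), 4.471170902252197) 0.049545974109538315
table z 0.0015235599936367361
scene [285. 175.] 674 z 0.0746 0.0038 rect [601.3 -58. ] [85.1 50.1] 5.2
scene [304. 193.] 732 z 0.0741 0.0037 rect [596.2  12.6] [85.1 51.5] 4.8
scene [324. 213.] 799 z 0.0705 0.003 rect [590.4  84.9] [85.9 49.9] 5.6
scene [345. 234.] 885 z 0.0734 0.003 rect [585.2 156. ] [85.2 50. ] 5.4
box ((599.535400390625, 47.22206115722656), (144.55311584472656, 314.5809020996094), 4.413330078125) 0.05003384346863021
table z 0.0017123749938079968
```

View pics/crop.png

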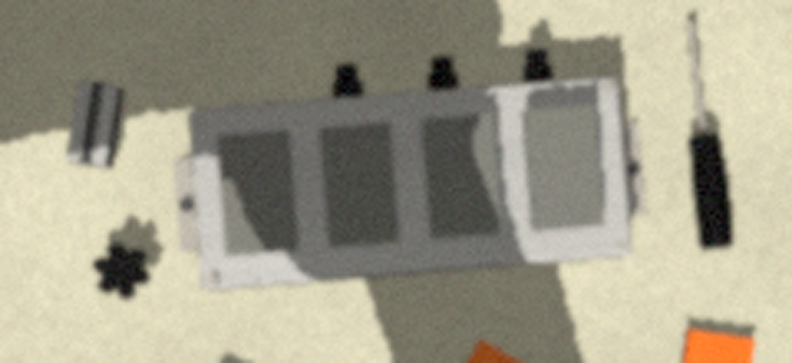

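The four grey covers are confirmed on the box. Their centres are about (601,-60), (597,11), (591,82) and (585,153) mm, with the long axis at about 0.077 rad. I'm moving over the near end of the +y cover with the gripper shut.

{"fn": "carry_out", "kwargs": {
  "series": [
    [-0.051,-0.0305,0.012,0,0,0.123,255],
    [-0.102,-0.061,0.024,0,0,0.246,255],
    [-0.1525,-0.0914,0.036,0,0,0.369,255],
    [-0.203,-0.122,0.048,0,0,0.492,255],
    [-0.254,-0.152,0.06,0,0,0.615,255],
    [-0.305,-0.183,0.072,0,0,0.738,255],
    [-0.356,-0.213,0.084,0,0,0.861,255],
    [-0.407,-0.244,0.096,0,0,0.984,255],
    [-0.4575,-0.2741,0.108,0,0,1.107,255],
    [-0.4575,-0.2741,0.1108,0,0,1.107,255]
  ],
  "force": 40
}}

```text
clock: 1.35
position: [0.5578, 0.1476, 0.1196]
tool_rot: [-3.141, 0.002, 1.64]
force: [-0.8, -0.4, -0.3]
grip_width: 0.0003
```

```bash
cat >> h.py <<'E'
def wext(s):
    from scipy.spatial.transform import Rotation as R
    T=np.eye(4);T[:3,:3]=R.from_euler("xyz",s["tool_rot"]).as_matrix();T[:3,3]=s["position"]
    return T@imaging.camera_info("wrist")["hand_eye"]
E
python3 - <<'E'
from h import *
from workcell import telemetry
s=telemetry.observe(); im,d=imaging.grab_frame("wrist"); print(s["position"],s["tool_rot"],s["force"])
cv2.imwrite("pics/w1.png",im); np.savez("pics/w1.npz",im=im,d=d,E=wext(s))
W=cloud("wrist",d,wext(s))
m=((W[...,2]>0.058)&(W[...,2]<0.085)&(d>0)).astype(np.uint8)
k,l,st,c=cv2.connectedComponentsWithStats(m)
for i in range(1,k):
    if st[i,4]<300: continue
    q=W[l==i]; r=cv2.minAreaRect((q[:,:2]*1000).astype(np.float32))
    print(c[i].round(),st[i],np.median(q[:,2]).round(4),np.round(r[0],1),np.round(r[1],1),round(r[2],1))
E
```

```text
[0.55776289 0.14762405 0.11957502] [-3.14134214e+00  2.42200431e-03  1.63981237e+00] [-0.78893041 -0.40447836 -0.29782879]
[361. 214.] [ 299  181  122   70 7860] 0.0734 [584.6 153.5] [84.2 50.8] 4.3
[381. 274.] [350 267  61  18 702] 0.0683 [607.7 104.8] [46.2  9.7] 3.0
[618. 350.] [ 588  280   52  120 1899] 0.0618 [828.9  47.4] [127.3  15.7] 89.8
[632. 384.] [617 356  23  44 509] 0.0612 [854.4  10.7] [12.9 50.4] 6.9
```

View pics/w1.png

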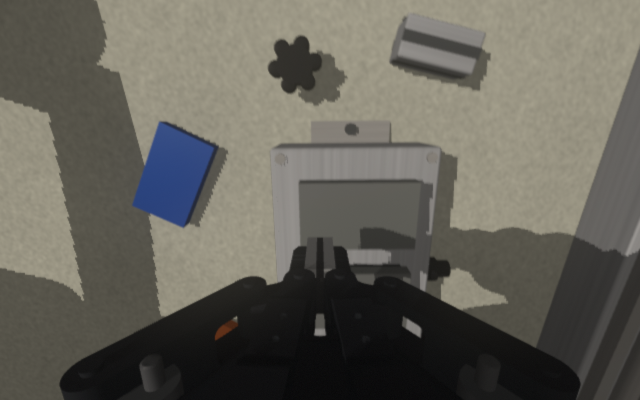

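The wrist view shows the +y cover at pixel (361,214), clean grey on its block, with the fingertips over its near end at (318,240). I'm descending to just above it.

{"fn": "carry_out", "kwargs": {
  "series": [
    [0.004,-0.0015,0.02,0,0,0,255],
    [0.004,-0.0015,0.036,0,0,0,255],
    [0.004,-0.0015,0.0425,0,0,0,255],
    [0.004,-0.0015,0.0425,0,0,0,255],
    [0.004,-0.0015,0.0425,0,0,0,255]
  ]
}}

```text
clock: 2.02
position: [0.5545, 0.1563, 0.0785]
tool_rot: [3.141, -0.0, 1.648]
force: [0.0, 0.0, 0.5]
grip_width: -0.0004
```

{"fn": "carry_out", "kwargs": {
  "series": [
    [0,0,0.001,0,0,0,255],
    [0,0,0.002,0,0,0,255],
    [0,0,0.002,0,0,0,255]
  ]
}}

```text
clock: 2.4
position: [0.5542, 0.1563, 0.076]
tool_rot: [-3.142, 0.0, 1.648]
force: [0.6, -0.3, -0.2]
grip_width: -0.0002
```

{"fn": "carry_out", "kwargs": {
  "series": [
    [0,0,0.0005,0,0,0,255],
    [0,0,0.001,0,0,0,255],
    [0,0,0.001,0,0,0,255]
  ]
}}

```text
clock: 2.78
position: [0.5543, 0.1562, 0.075]
tool_rot: [-3.142, 0.0, 1.648]
force: [-0.3, 0.2, 1.2]
grip_width: 0.0003
```

{"fn": "carry_out", "kwargs": {
  "series": [
    [0,0,0.0005,0,0,0,255],
    [0,0,0.001,0,0,0,255],
    [0,0,0.001,0,0,0,255]
  ]
}}

```text
clock: 3.15
position: [0.5542, 0.1562, 0.074]
tool_rot: [-3.142, 0.0, 1.648]
force: [-0.1, -0.2, -0.0]
grip_width: -0.0003
```

{"fn": "carry_out", "kwargs": {
  "series": [
    [0,0,0.0005,0,0,0,255],
    [0,0,0.001,0,0,0,255],
    [0,0,0.001,0,0,0,255]
  ]
}}

```text
clock: 3.52
position: [0.5543, 0.1563, 0.0736]
tool_rot: [3.141, -0.0, 1.648]
force: [-4.2, -1.8, 14.1]
grip_width: -0.0001
```

The +y cover gave no travel: contact at z 0.0737, and 14 N within 0.6 mm, so it is firm. Moving to the next one.

{"fn": "carry_out", "kwargs": {
  "series": [
    [0,0,-0.012,0,0,0,255],
    [0,0,-0.02,0,0,0,255],
    [-0.038,0.0014,-0.02,0,0,0,255],
    [-0.0765,0.0028,-0.02,0,0,0,255],
    [-0.0765,0.0028,-0.01,0,0,0,255],
    [-0.0765,0.0028,-0.001,0,0,0,255],
    [-0.0765,0.0028,-0.001,0,0,0,255],
    [-0.0765,0.0028,-0.001,0,0,0,255]
  ]
}}

```text
clock: 4.53
position: [0.5629, 0.0809, 0.0741]
tool_rot: [-3.142, -0.0, 1.649]
force: [0.5, 0.1, -0.3]
grip_width: -0.0002
```

{"fn": "carry_out", "kwargs": {
  "series": [
    [0,0,0.001,0,0,0,255],
    [0,0,0.002,0,0,0,255],
    [0,0,0.002,0,0,0,255],
    [0,0,0.002,0,0,0,255]
  ]
}}

```text
clock: 5.03
position: [0.563, 0.0802, 0.072]
tool_rot: [3.142, -0.0, 1.648]
force: [-0.3, -0.0, 0.9]
grip_width: 0.0003
```

{"fn": "carry_out", "kwargs": {
  "series": [
    [0,0,0.0005,0,0,0,255],
    [0,0,0.001,0,0,0,255],
    [0,0,0.001,0,0,0,255]
  ]
}}

```text
clock: 5.4
position: [0.5629, 0.0802, 0.0709]
tool_rot: [-3.142, 0.0, 1.648]
force: [-0.0, -0.5, 0.4]
grip_width: -0.0004
```

{"fn": "carry_out", "kwargs": {
  "series": [
    [0,0,0.0005,0,0,0,255],
    [0,0,0.001,0,0,0,255],
    [0,0,0.001,0,0,0,255]
  ]
}}

```text
clock: 5.78
position: [0.563, 0.0801, 0.0707]
tool_rot: [3.141, -0.0, 1.648]
force: [-4.6, -0.5, 15.8]
grip_width: -0.0001
```

{"fn": "carry_out", "kwargs": {
  "series": [
    [0,0,-0.012,0,0,0,255],
    [0,0,-0.024,0,0,0,255],
    [-0.036,0,-0.024,0,0,0,255],
    [-0.0713,0.0002,-0.024,0,0,0,255],
    [-0.0713,0.0002,-0.015,0,0,0,255],
    [-0.0713,0.0002,-0.007,0,0,0,255],
    [-0.0713,0.0002,-0.007,0,0,0,255],
    [-0.0713,0.0002,-0.007,0,0,0,255]
  ]
}}

```text
clock: 6.78
position: [0.5687, 0.0098, 0.0771]
tool_rot: [-3.142, -0.0, 1.649]
force: [-0.4, 0.5, -0.7]
grip_width: -0.0
```

{"fn": "carry_out", "kwargs": {
  "series": [
    [0,0,0.001,0,0,0,255],
    [0,0,0.002,0,0,0,255],
    [0,0,0.002,0,0,0,255],
    [0,0,0.002,0,0,0,255]
  ]
}}

```text
clock: 7.28
position: [0.5686, 0.0091, 0.075]
tool_rot: [3.142, 0.0, 1.648]
force: [0.5, -0.3, 0.5]
grip_width: 0.0002
```

{"fn": "carry_out", "kwargs": {
  "series": [
    [0,0,0.0005,0,0,0,255],
    [0,0,0.001,0,0,0,255],
    [0,0,0.001,0,0,0,255]
  ]
}}

```text
clock: 7.65
position: [0.5686, 0.0091, 0.0739]
tool_rot: [-3.142, 0.0, 1.648]
force: [-0.2, -0.6, 0.1]
grip_width: 0.0001
```

{"fn": "carry_out", "kwargs": {
  "series": [
    [0,0,0.0005,0,0,0,255],
    [0,0,0.0005,0,0,0,255],
    [0,0,0.0005,0,0,0,255]
  ]
}}

```text
clock: 8.02
position: [0.5686, 0.0091, 0.0735]
tool_rot: [3.142, 0.0, 1.648]
force: [-0.8, 0.1, 1.4]
grip_width: 0.0003
```

{"fn": "carry_out", "kwargs": {
  "series": [
    [0,0,0.0005,0,0,0,255],
    [0,0,0.0005,0,0,0,255],
    [0,0,0.0005,0,0,0,255]
  ]
}}

```text
clock: 8.4
position: [0.5687, 0.0091, 0.073]
tool_rot: [3.142, 0.0, 1.648]
force: [0.1, 0.2, 0.5]
grip_width: -0.0002
```

{"fn": "carry_out", "kwargs": {
  "series": [
    [0,0,0.0005,0,0,0,255],
    [0,0,0.0005,0,0,0,255],
    [0,0,0.0005,0,0,0,255]
  ]
}}

```text
clock: 8.78
position: [0.5686, 0.0091, 0.0725]
tool_rot: [3.142, -0.0, 1.648]
force: [-1.5, -0.3, 1.8]
grip_width: 0.0006
```

Here it gives way under about 1–2 N, well below the expected contact at about 0.074. I'll push slightly further and look.

{"fn": "carry_out", "kwargs": {
  "series": [
    [0,0,0.0005,0,0,0,255],
    [0,0,0.001,0,0,0,255],
    [0,0,0.001,0,0,0,255]
  ]
}}

```text
clock: 9.15
position: [0.5687, 0.0091, 0.0719]
tool_rot: [3.141, -0.0, 1.648]
force: [-3.5, 0.1, 10.7]
grip_width: 0.0003
```

```bash
cat > look.py <<'E'
from h import *
from workcell import telemetry
import sys
for n in ["scene","wrist"]:
    s=telemetry.observe(); im,d=imaging.grab_frame(n); E=wext(s) if n=="wrist" else None
    cv2.imwrite(f"pics/{sys.argv[1]}_{n}.png",im); W=cloud(n,d,E)
    a=0.077; ex=np.array([np.cos(a),np.sin(a)]); ey=np.array([-np.sin(a),np.cos(a)])
    for nm,c in dict(A=(.6014,-.0601),B=(.5967,.0112),C=(.591,.082),D=(.585,.1535)).items():
        r=W[...,:2]-c; u=r@ex; v=r@ey
        m=(abs(u)<.038)&(abs(v)<.021)&(d>0)&(W[...,2]>.055)&(W[...,2]<.085)
        if m.sum()<80: continue
        k=np.abs(W[...,2][m]-np.median(W[...,2][m]))<.006
        X=np.c_[u[m],v[m],np.ones(m.sum())][k]; z=W[...,2][m][k]
        for _ in range(5):
            p=np.linalg.lstsq(X,z,rcond=None)[0]; e=abs(X@p-z); g=e<max(.0008,2*np.median(e)); X,z=X[g],z[g]
        print(n,nm,len(z),"slope_x %.3f slope_y %.3f zc %.4f"%tuple(p), "res",e.std().round(5))
print(s["position"],s["force"],s["clock"])
E
python3 look.py t1
```

```text
scene A 170 slope_x -0.001 slope_y -0.006 zc 0.0751 res 0.00029
scene B 200 slope_x 0.099 slope_y -0.004 zc 0.0752 res 0.00023
scene C 294 slope_x 0.007 slope_y 0.003 zc 0.0709 res 0.00031
scene D 338 slope_x 0.004 slope_y 0.007 zc 0.0737 res 0.00034
wrist A 76 slope_x 0.005 slope_y 0.143 zc 0.0719 res 0.0002
wrist B 5706 slope_x 0.105 slope_y -0.000 zc 0.0745 res 0.00021
wrist C 10720 slope_x 0.001 slope_y -0.001 zc 0.0705 res 0.00022
[0.56870555 0.00906698 0.07192749] [-4.34069737  0.50676071 10.75525279] 9.2
```

View pics/t1_wrist.png

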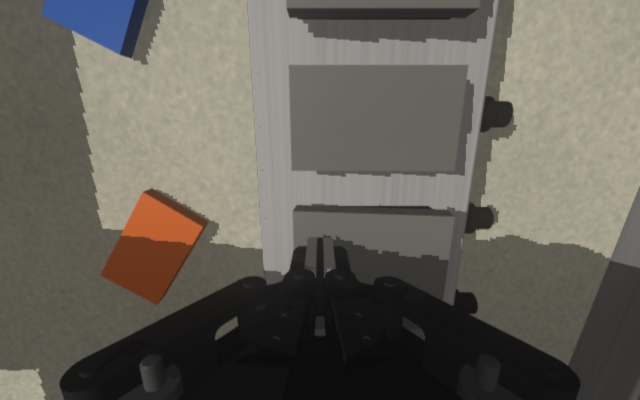

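The cover at pixel (375,250) in the wrist view is tilted by 0.105 rad under the finger, while its neighbours are level, so this is the loose one. I'm lifting off, moving over its middle and checking the centre before pressing.

{"fn": "carry_out", "kwargs": {
  "series": [
    [0,0,-0.005,0,0,0,255],
    [0,0,-0.015,0,0,0,255],
    [0,0.014,-0.025,0,0,0,255],
    [0,0.028,-0.025,0,0,0,255],
    [0,0.028,-0.025,0,0,0,255],
    [0,0.028,-0.025,0,0,0,255]
  ]
}}

```text
clock: 10.0
position: [0.596, 0.0111, 0.0966]
tool_rot: [-3.141, 0.0, 1.648]
force: [-0.5, -0.1, -0.3]
grip_width: 0.0002
```

```bash
python3 look.py t2
python3 - <<'E'
from h import *
from workcell import telemetry
for n in ["top","scene"]:
    im,d=imaging.grab_frame(n); W=cloud(n,d)
    m=((W[...,2]>0.06)&(W[...,2]<0.08)&(d>0)&(W[...,0]>0.5)&(W[...,0]<0.7)&(abs(W[...,1])<0.25)).astype(np.uint8)
    k,l,s,c=cv2.connectedComponentsWithStats(m)
    for i in range(1,k):
        if s[i,4]<100: continue
        q=W[l==i]; r=cv2.minAreaRect((q[:,:2]*1000).astype(np.float32)); print(n,np.round(r[0],1),np.round(r[1],1))
print(telemetry.observe()["clock"])
E
```

```text
scene A 144 slope_x 0.022 slope_y -0.016 zc 0.0749 res 0.00026
scene B 264 slope_x 0.011 slope_y -0.013 zc 0.0747 res 0.00033
scene C 312 slope_x 0.003 slope_y -0.001 zc 0.0708 res 0.00037
scene D 432 slope_x -0.002 slope_y 0.006 zc 0.0738 res 0.00041
wrist A 191 slope_x 0.005 slope_y 0.011 zc 0.0746 res 0.00021
wrist B 4888 slope_x -0.009 slope_y 0.001 zc 0.0741 res 0.00022
wrist C 7787 slope_x 0.001 slope_y 0.000 zc 0.0705 res 0.00022
wrist D 2017 slope_x 0.002 slope_y -0.036 zc 0.0728 res 0.00022
[0.59593183 0.01117631 0.09650123] [-1.05921269  0.70590014  0.16761532] 10.05
top [591.3  92.9] [82.4 24.5]
top [586.3 152. ] [82.4 50.4]
scene [614.  -59.4] [59.  53.2]
scene [594.9  11.4] [87.5 54. ]
scene [589.8  83. ] [86.3 53.8]
scene [584.6 154. ] [87.8 54.4]
10.2
```

View pics/t2_wrist.png

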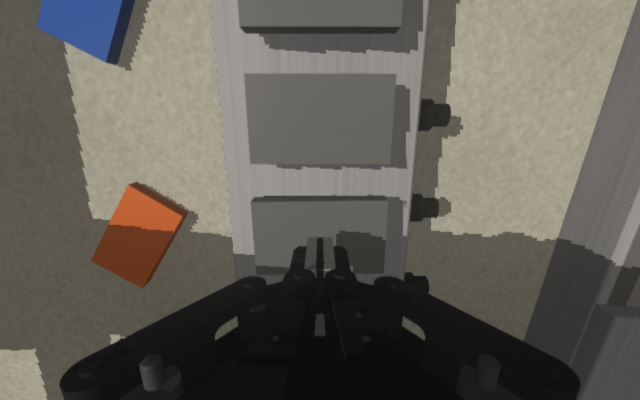

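The finger is over the cover's middle (measured about (596,11) mm), and the cover has fallen back level. Pressing down.

{"fn": "carry_out", "kwargs": {
  "series": [
    [0,0,0.012,0,0,0,255],
    [0,0,0.02,0,0,0,255],
    [0,0,0.0215,0,0,0,255],
    [0,0,0.0225,0,0,0,255],
    [0,0,0.023,0,0,0,255],
    [0,0,0.023,0,0,0,255]
  ]
}}

```text
clock: 10.95
position: [0.5961, 0.0112, 0.0735]
tool_rot: [-3.141, -0.0, 1.648]
force: [-4.5, 0.2, 8.9]
grip_width: -0.0003
```

{"fn": "carry_out", "kwargs": {
  "series": [
    [0,0,0.0005,0,0,0,255],
    [0,0,0.001,0,0,0,255],
    [0,0,0.0015,0,0,0,255],
    [0,0,0.002,0,0,0,255],
    [0,0,0.002,0,0,0,255]
  ]
}}

```text
clock: 11.58
position: [0.5961, 0.0113, 0.0715]
tool_rot: [-3.141, -0.0, 1.648]
force: [-5.0, 0.8, 10.3]
grip_width: 0.0005
```

{"fn": "carry_out", "kwargs": {
  "series": [
    [0,0,0.0005,0,0,0,255],
    [0,0,0.001,0,0,0,255],
    [0,0,0.0015,0,0,0,255],
    [0,0,0.0015,0,0,0,255]
  ]
}}

```text
clock: 12.08
position: [0.5961, 0.0113, 0.0703]
tool_rot: [-3.141, -0.0, 1.648]
force: [-7.0, 0.3, 16.9]
grip_width: -0.0
```

{"fn": "carry_out", "kwargs": {
  "series": [
    [0,0,0.0003,0,0,0,255],
    [0,0,0.0005,0,0,0,255],
    [0,0,0.0005,0,0,0,255]
  ]
}}

```text
clock: 12.45
position: [0.5961, 0.0112, 0.0703]
tool_rot: [-3.141, -0.0, 1.647]
force: [-9.7, 0.9, 25.0]
grip_width: 0.0004
```

{"fn": "carry_out", "kwargs": {
  "series": [
    [0,0,0.0003,0,0,0,255],
    [0,0,0.0003,0,0,0,255],
    [0,0,0.0003,0,0,0,255]
  ]
}}

```text
clock: 12.82
position: [0.5962, 0.0113, 0.0703]
tool_rot: [-3.141, -0.001, 1.648]
force: [-11.5, 0.9, 30.5]
grip_width: 0.0001
```

It bottomed firmly at z 0.0703, about 4 mm below the start. Lifting clear and checking.

{"fn": "carry_out", "kwargs": {
  "series": [
    [0,0,-0.001,0,0,0,255],
    [0,0,-0.004,0,0,0,255],
    [0,0,-0.015,0,0,0,255],
    [0,-0.03,-0.045,0,0,0,255],
    [0,-0.08,-0.075,0,0,0,255],
    [0,-0.13,-0.1,0,0,0,255],
    [0,-0.13,-0.1,0,0,0,255],
    [0,-0.13,-0.1,0,0,0,255]
  ]
}}

```text
clock: 13.82
position: [0.4677, 0.0015, 0.1697]
tool_rot: [3.14, -0.0, 1.648]
force: [0.6, -0.0, -0.4]
grip_width: -0.0001
```

```bash
python3 look.py t3
```

```text
scene A 203 slope_x 0.008 slope_y -0.012 zc 0.0750 res 0.00022
scene B 257 slope_x 0.004 slope_y -0.002 zc 0.0704 res 0.00034
scene C 248 slope_x -0.001 slope_y 0.001 zc 0.0707 res 0.00027
scene D 370 slope_x -0.000 slope_y -0.008 zc 0.0735 res 0.00032
wrist A 2459 slope_x 0.001 slope_y -0.002 zc 0.0749 res 0.00022
wrist B 2930 slope_x 0.001 slope_y 0.001 zc 0.0704 res 0.00022
wrist C 3653 slope_x 0.001 slope_y 0.001 zc 0.0707 res 0.00022
wrist D 3827 slope_x 0.001 slope_y 0.001 zc 0.0736 res 0.00023
[0.46777005 0.00144047 0.16928572] [-0.08698376 -0.66649226  0.24259341] 13.875
```

View pics/t3_wrist.png

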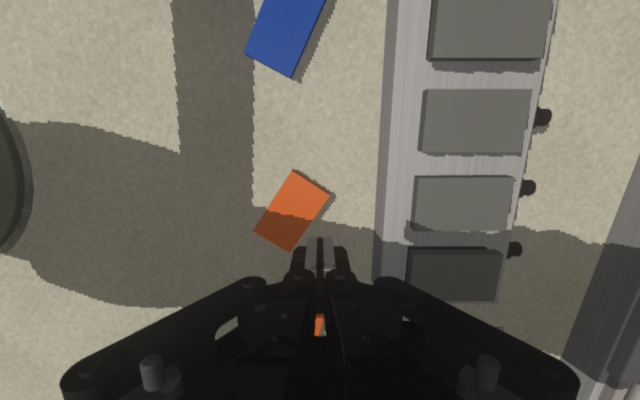

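All four covers, at (490,28), (475,122), (463,203) and (453,275) in the wrist view, are level. The pressed one's top dropped from about 0.0743 to 0.0704, and the arm is clear.

```bash
python3 -c "
from workcell import ticket
print(ticket.job_done())"
```

```text
the job is handed in; nothing more can be done
None
```

The loose cover was the second from the −y end, at about (0.596, 0.011). It is now pressed home, and I handed the job in at about 14 s with the arm clear.

- **Finding it:** Pressed on their near ends, the two +y covers were firm, reaching 14–16 N within about 1 mm of commanded travel. The loose one gave way under 1–2 N and tilted about 0.10 rad. I did not press-test the fourth, at the −y end, because the loose one had already been found.
- **Pressing it home:** I pressed on its middle until it bottomed at z 0.0703, with a peak of about 30 N vertical force. That is more than the 20 N needed but well under the limits.
- **Last checks:** The cover's top went from about 74.3 to 70.4 mm, a drop of about 4 mm. In the wrist view all four covers are level within about 0.002 rad. The coarser scene view agrees within its noise, reading up to about 0.014 rad on the −y cover.
- **Bystanders:** I never went near the screwdriver, star knob or profile, and did not re-measure their positions at the end.

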